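# Close the nut canister on the desk

### The arm

A 6-joint arm with a two-finger parallel gripper is mounted at the origin on the work surface. World frame = base frame: x ahead of the robot, y to its left, z up, the work surface at z = 0. Lengths are in m, angles in degrees, forces in N, time in s.
With the tool pointing down it reaches from about 0.25 to 0.725 m from the base axis. Payload 9.7 kg.
Tool frame: the origin (TCP) lies on the centre line of the jaws, within the pads' length; the fingertips stand 17 mm ahead of it and the grasp point (between the pads) lies 2 mm behind it (bot.tip_extent is the distance from the TCP to the fingertips, in m); z points along the fingers, y is the line along which they close (so a half turn about z gives the same grasp; the last joint's range is limited). The gripper opens to 85 mm and grips with 20 to 120 N. Pads are 22 mm wide; open, the fingers measure 114 mm over their backs; the gripper's body (76 mm by 85 mm) begins 54 mm behind the grasp point. The pads swing forward as they close: fully open they stand 13 mm farther back than shut.
Start: joints at [75.86, 4.979, 10.078, 95.1, 0, 90], TCP at [0.134, 0.533, 0.214] pointing down, gripper open.
Joint ranges: [-179.16, 179.16], [-48.56, 103.87], [-65.8, 70.77], [-126.05, 130.52], [-82.76, 87.17], [-180, 180]. Speed limits (degrees/s): [127.2, 127.2, 147.25, 180, 180, 180].

### API

Orientations are given as [roll, pitch, yaw] about the fixed x, y, z axes, in that order (R = Rz(yaw) Ry(pitch) Rx(roll)).
In Python, from workcell import bot gives the robot as it stands.
- The arm moves only by the tool carry_out, never from a script. Its argument "moves" is text: rows parted by semicolons, each of 7 numbers parted by spaces: the shift along the tool's x, y, z in mm, then the turn, a rotation vector about the tool's x, y, z in degrees, then the finger opening in mm, from 0 to 85.4. A call has 1 to 20 rows; each row is the pose to reach, as a shift and turn from the pose commanded when the call began, along the tool's axes at that moment; what a row does not reach only later rows make up. A row lasts 1/10 s, in which the tool goes at most 50 mm and 8.59 degrees, less where a joint would pass 70% of its speed; a pose out of reach is approached as far as the arm can. A call with a gripper value outside its range is refused whole. The fingers move at their own pace and stop on an object; "force" is the grip in N (left out, the last holds). Time passes only in rows, so rows that repeat a pose let the fingers close. It gives the time, the measured TCP pose, the force, the opening and the grip force at its end, in the units of the state.
- bot.get_obs(): the state, without advancing time (a new reading comes with each control period).
- bot.camera(name): name is "scene" or "top" or "wrist"; returns a dict with "img" (400x640x3 uint8, red, green, blue), "mtx" (3x3 intrinsics, pixels), "k1" (the pictures are not rectified: a ray, as slopes to the right and down, at radius r is drawn at 1 + k1 r^2 times it, then the intrinsics apply), "position" and "orientation" of the camera in the world; the wrist camera has in their place "mount" (4x4, takes a point from camera to tool coordinates, whose origin is the TCP and whose axes are the flange's). Camera axes: x right, y up, looking along -z (the intrinsics and any distortion apply to the point x, -y, -z); pixel columns grow to the right and rows downward; lengths in m; the calibration is good to about 2 mm. A picture is of the moment at which its call begins: read the wrist's pose just before it. There is no depth.
- bot.job_done(): hands the job in; it is judged then, once.
The state is a dict: "time": time; "q": joint angles; "qd": joint speeds; "joint_efforts": joint torques, N m; "ee_pos": TCP position; "tcp_rot": TCP orientation; "wrist_force": force on the tool from outside, world axes, zero at the start; "torque": the same for the moment, N m; "opening": finger opening in m; "grasp_force": force on a finger pad.
Only numpy, scipy, OpenCV 4.12 (cv2) and the standard library are available. Lean on these libraries where they do the work, as an engineer would, in place of code of your own. Each camera call takes 0.05 s, during which the arm holds its last target. There are 200 camera calls.

### The job

The wooden lid of the nut canister was left lying half across its mouth. Without picking it up, push it over until it drops into the mouth, then press it down around its edge, with firm but not hard pushes, until it is fully home and level all round. Leave the canister standing about where it is, and leave the bowl, can, mouse and phone alone.

Things in the scene. Friction and masses are not known exactly. Their poses are not given: they have to be found in the camera images.
- canister: Grey stoneware canister of nuts, round, 92 mm outside diameter, 110 mm tall, about 0.9 kg, standing loose on the desk. Origin: centre of its underside; z up. Three small ears stick out of its wall, at 60, 180 and 300 degrees from its x axis, reaching 57 mm from its axis, their tops 4 mm below the rim. One catch sits inside the mouth behind each ear.
- mouth (a point): Centre of the canister's mouth (84 mm wide, walls 4 mm), level with the top of the rim, 110 mm above the canister's underside.
- ear0 (a point): Top face of the ear at 60 degrees, 53 mm from the canister's axis, 4 mm below the rim. Inside the mouth behind it is a grey catch: a 40 degree arc, 33 to 40 mm from the axis, with a flat tongue inward to 12 mm, its top 5 mm below the rim at the start. It slides straight down stiffly, under about 14 N, 6 mm until the lid is home (7.5 mm at most), and stays where it is left.
- ear1 (a point): Top face of the ear at 180 degrees, 53 mm from the canister's axis, 4 mm below the rim. Inside the mouth behind it is a grey catch: a 40 degree arc, 33 to 40 mm from the axis, with a flat tongue inward to 12 mm, its top 5 mm below the rim at the start. It slides straight down stiffly, under about 14 N, 6 mm until the lid is home (7.5 mm at most), and stays where it is left.
- ear2 (a point): Top face of the ear at 300 degrees, 53 mm from the canister's axis, 4 mm below the rim. Inside the mouth behind it is a grey catch: a 40 degree arc, 33 to 40 mm from the axis, with a flat tongue inward to 12 mm, its top 5 mm below the rim at the start. It slides straight down stiffly, under about 14 N, 6 mm until the lid is home (7.5 mm at most), and stays where it is left.
- lid_top (a point): Centre of the flat top of the bamboo lid; z is the lid's upward normal. The top is 17 mm above the rim at the start (lying on the rim by its plug, 28 to 38 mm off centre), 12 mm once the plug has dropped onto the catches, 6 mm when home, with the disc on the rim all round.
- lid: The lid: a disc 100 mm wide, 6 mm thick, over a plug 80 mm wide, 11 mm deep, bevelled 5 mm in over its lowest 4 mm; about 0.12 kg. Origin: centre of the plug's underside. Pressed at the middle, all three catches resist together (about 42 N). Pressed near its edge, 35 mm out, over one catch, 15 to 25 N moves it; the far side may lift a little until pressed too. It cracks under 40 N.
- bowl: Grey stoneware bowl, 140 mm wide, 60 mm tall, empty, a bystander. Origin: centre of its underside.
- can: Plain aluminium drinks can, 66 mm wide, 115 mm tall, a bystander. Origin: centre of its underside.
- mouse: Black computer mouse, 100 x 60 mm, 34 mm tall, a bystander. Origin: centre of its underside.
- phone: Black phone lying flat, 150 x 73 x 8 mm, a bystander. Origin: centre of its underside.
Not all that is in view belongs to the job. What is shaped like the canister but green or red is not meant.

How it is judged:
By the outcome, as a careful person would: the job done as asked, in the order asked, and still so for the second after the job is handed in, with the robot touching nothing.
It also fails if it takes over 70 s, if anything falls off the work surface, if the arm or the gripper's body presses on something with over 40 N, if the wrist force passes 120 N, or if a joint passes its speed limit or range.

## Working session

There is one attempt and no reset: what is moved stays moved. The work goes in short steps, Python scripts to look and compute and a tool call to move; the robot and the scene stay as the last step left them, time stands still between calls to the robot, and variables do not carry over. Pictures are saved under pics/ and viewed, at most 10 in all, crops included, and the job is handed in when it is done.

Besides the shell and the picture viewer there is one more tool, called by a JSON object that holds its "op" and its "data". carry_out: Moves the arm, as the interface text tells. Its arguments: {"type":"object","properties":{"moves":{"type":"string"},"force":{"type":"number"}},"required":["moves"]}

```bash
mkdir -p pics
cat > h.py <<'E'
import numpy as np, cv2
from workcell import bot
from scipy.spatial.transform import Rotation as R
def rot(o):
    o=np.array(o,float)
    return o if o.shape==(3,3) else (R.from_quat(o).as_matrix() if o.size==4 else R.from_euler('xyz',o,degrees=True).as_matrix())
def pose(c,obs=None):
    if 'mount' in c:
        m=np.array(c['mount']);T=np.eye(4);T[:3,:3]=rot(obs['tcp_rot']);T[:3,3]=obs['ee_pos'];T=T@m
        return T[:3,3],T[:3,:3]
    return np.array(c['position']),rot(c['orientation'])
def ray(c,uv,obs=None):
    p,Rm=pose(c,obs)
    K=np.array(c['mtx']);d=cv2.undistortPoints(np.array([[uv]],float),K,np.array([c['k1'],0,0,0,0.]))[0,0]
    return p,Rm@np.array([d[0],-d[1],-1])
def onz(c,uv,z,obs=None):
    p,d=ray(c,uv,obs);return p+d*(z-p[2])/d[2]
def proj(c,P,obs=None):
    p,Rm=pose(c,obs);q=Rm.T@(np.array(P)-p)
    x=np.array([q[0]/-q[2],-q[1]/-q[2]]);x=x*(1+c['k1']*(x@x));K=np.array(c['mtx'])
    return x*[K[0,0],K[1,1]]+K[:2,2]
E
python3 - <<'E'
from h import *
o=bot.get_obs();print(o)
for n in("scene","top","wrist"):
    c=bot.camera(n);cv2.imwrite(f"pics/{n}0.png",c['img'][:,:,::-1]);print(n,{k:v for k,v in c.items() if k!='img'})
E
```

```text
{'time': 0.0, 'q': array([ 7.58599001e+01,  5.01092943e+00,  1.00344902e+01,  9.50990694e+01,
       -6.28139246e-04,  9.00015375e+01]), 'qd': array([ 0.11565678, -0.01748619,  0.02522351,  0.00054212,  0.02668075,
       -0.01513465]), 'joint_efforts': array([-1.96406807e-03, -5.20378697e+01,  4.64809012e+01,  1.60213339e-02,
        1.70552255e-05,  9.15157017e-06]), 'ee_pos': array([0.13430405, 0.53309388, 0.21328504]), 'tcp_rot': array([-1.79924491e+02,  6.30164967e-04,  1.65858363e+02]), 'wrist_force': array([ 0.2562034 , -0.28252599,  0.03416468]), 'torque': array([-0.05756543, -0.0154088 , -0.03345065]), 'grasp_force': 0.0, 'opening': 0.0856802694757561}
scene {'mtx': array([[491.08570683,   0.        , 322.86081148],
       [  0.        , 491.08570683, 208.63005553],
       [  0.        ,   0.        ,   1.        ]]), 'k1': 0.01948726383563769, 'position': array([0.95811305, 0.62547424, 1.27681948]), 'orientation': array([3.24376811e+01, 8.34112096e-03, 1.51471507e+02])}
top {'mtx': array([[369.93249409,   0.        , 316.55439433],
       [  0.        , 369.93249409, 194.8373377 ],
       [  0.        ,   0.        ,   1.        ]]), 'k1': -0.07835857543721139, 'position': array([ 0.50104739, -0.02307077,  1.153058  ]), 'orientation': array([  4.47657051,  -0.25600595, -88.61376985])}
wrist {'mtx': array([[289.88326879,   0.        , 317.09865605],
       [  0.        , 289.88326879, 194.04138678],
       [  0.        ,   0.        ,   1.        ]]), 'k1': 0.012434149690933198, 'mount': array([[ 2.35475880e-04,  9.63762676e-01,  2.66761033e-01,
         6.69842041e-02],
       [ 9.99999529e-01,  2.40954502e-05, -9.69774564e-04,
         9.27881239e-05],
       [-9.41060256e-04,  2.66761136e-01, -9.63762217e-01,
        -1.60034844e-01],
       [ 0.00000000e+00,  0.00000000e+00,  0.00000000e+00,
         1.00000000e+00]])}
```

View pics/scene0.png

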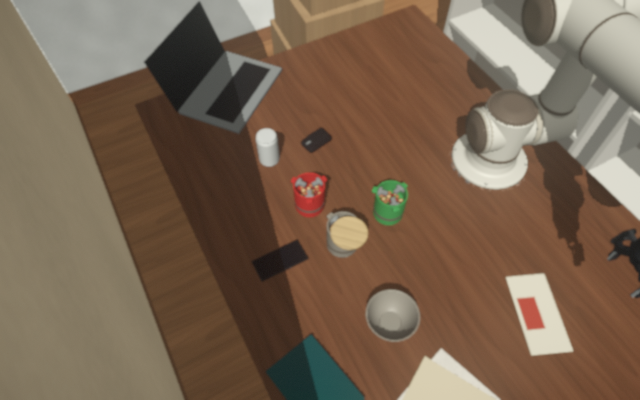

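View pics/top0.png

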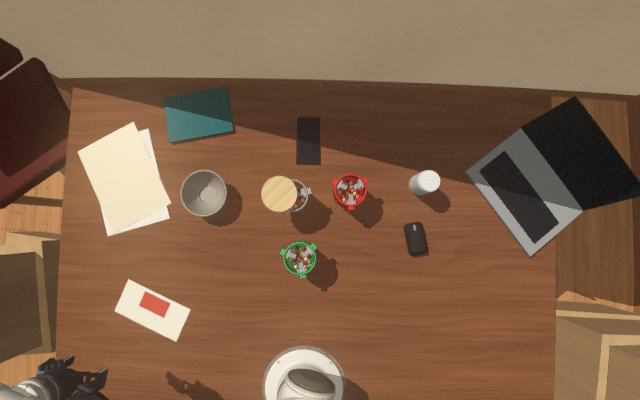

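The grey canister with the bamboo lid is at (295,195) in the top view, and the lid centre is near (279,194). The red canister (350,190) and the green one (299,259) are decoys by colour. I'll confirm that in a crop and measure.

Run:
```python
from h import *
ims=[]
for n,(x,y) in (("top",(290,195)),("scene",(345,232))):
    c=bot.camera(n);im=c['img'];hsv=cv2.cvtColor(im,cv2.COLOR_RGB2HSV)
    m=cv2.inRange(hsv,(12,60,150),(32,200,255));w=np.zeros_like(m);w[y-35:y+35,x-35:x+35]=1;m*=w
    k=max(cv2.findContours(m,0,1)[0],key=cv2.contourArea)
    e=cv2.fitEllipse(k);print(n,e,onz(c,e[0],.127 if n=="top" else .127))
    ims.append(cv2.resize(im[y-35:y+35,x-35:x+35],(400,400),interpolation=cv2.INTER_CUBIC))
    if n=="top":
        print("px/m at .127", [onz(c,u,.11)[:2].round(3) for u in ((310,195),(300,180),(300,208))])
cv2.imwrite("pics/crop.png",np.hstack(ims)[:,:,::-1])
```

```text
top ((278.5732727050781, 193.24728393554688), (35.23794174194336, 37.2630615234375), 38.16386795043945) [0.58330993 0.08010974 0.127     ]
px/m at .127 [array([ 0.582, -0.007]), array([0.624, 0.022]), array([0.544, 0.02 ])]
scene ((348.59320068359375, 232.643798828125), (33.316986083984375, 37.38494110107422), 93.8459243774414) [0.58499218 0.08368708 0.127     ]
```

View pics/crop.png

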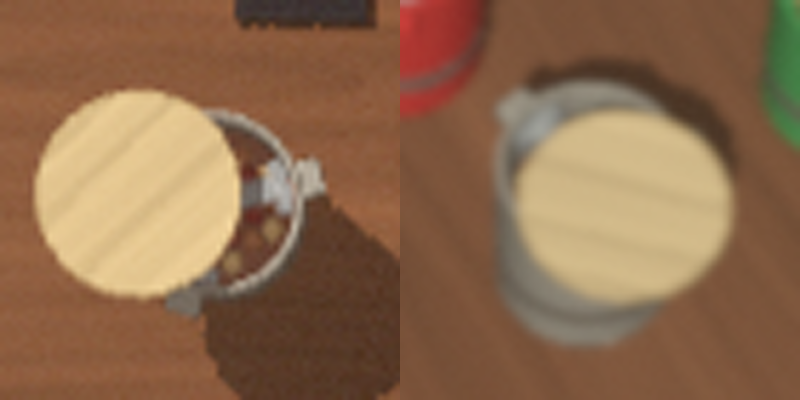

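The crop confirms it: a grey canister, lid disc toward image left (+y), mouth centre about (0.580,0.044). One ear is at crop (313,178) and another at (185,300). I'll move above it for one close look.

{"op": "carry_out", "data": {"moves": "-40 -30 -60 0 0 6 40;-80 -58 -87 0 0 13 40;-120 -87 -87 0 0 20 40;-160 -116 -87 0 0 28 40;-200 -145 -87 0 0 36 40;-240 -174 -87 0 0 44 40;-280 -203 -87 0 0 52 40;-320 -232 -87 0 0 60 40;-360 -261 -87 0 0 68 40;-400 -290 -87 0 0 75.9 40;-440 -319 -87 0 0 75.9 40;-480 -348 -87 0 0 75.9 40;-520 -377 -87 0 0 75.9 40;-550 -397 -87 0 0 75.9 40;-565 -407 -87 0 0 75.9 40;-565 -407 -87 0 0 75.9 40;-565 -407 -87 0 0 75.9 40"}}

```text
time: 1.95
ee_pos: [0.5829, 0.0003, 0.3004]
tcp_rot: [-179.9, -0.0, 89.9]
wrist_force: [0.2, -0.7, -0.5]
opening: 0.04
grasp_force: 0.0
```

Run:
```python
from h import *
o=bot.get_obs();c=bot.camera("wrist");im=c['img']
print(o['time'],o['ee_pos'],o['tcp_rot'],o['wrist_force'],o['opening'],bot.tip_extent)
hsv=cv2.cvtColor(im,cv2.COLOR_RGB2HSV)
m=cv2.inRange(hsv,(12,60,150),(32,200,255))
k=max(cv2.findContours(m,0,1)[0],key=cv2.contourArea);e=cv2.fitEllipse(k);print(e,onz(c,e[0],.127,o))
cv2.imwrite("pics/w1.png",im[:,:,::-1])
```

```text
1.95 [5.82862737e-01 2.70190390e-04 3.00404953e-01] [-1.79929890e+02 -1.01993852e-02  8.98941220e+01] [ 0.23210385 -0.65735698 -0.51691685] 0.04004074391342518 0.017
((590.0150146484375, 231.6610107421875), (114.09959411621094, 462.5805358886719), 3.97989821434021) [ 0.91659978 -0.07231553  0.127     ]
```

View pics/w1.png

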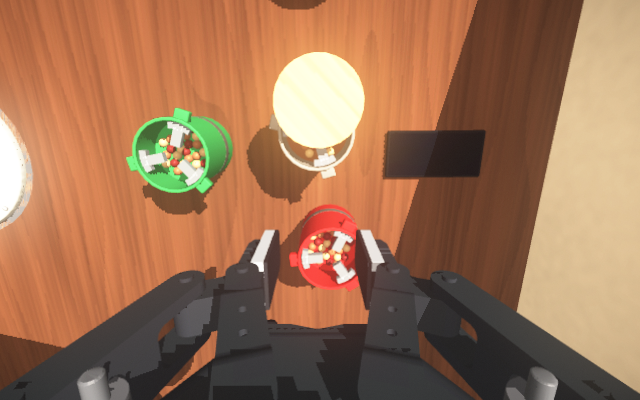

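The lid is at about (319,100). The rim shows below it, spanning (279,137) to (356,137) with its bottom at (317,170). Ears are at (328,172) and (274,125).

Run:
```python
from h import *
o=bot.get_obs();c=bot.camera("wrist");im=c['img'];g=im.astype(int)
crop=im[40:190,250:390]
cv2.imwrite("pics/w1c.png",cv2.resize(crop,(560,600),interpolation=cv2.INTER_CUBIC)[:,:,::-1])
m=((g[:,:,0]>225)&(g[:,:,1]>190)).astype(np.uint8);m[:, :250]=0;m[:,390:]=0;m[190:]=0;m[:40]=0
m=cv2.morphologyEx(m,cv2.MORPH_OPEN,np.ones((11,11)))
k=max(cv2.findContours(m,0,1)[0],key=cv2.contourArea);e=cv2.fitEllipse(k);print(e,onz(c,e[0],.127,o))
for n in((280,137),(356,137),(317,170)):print(n,onz(c,n,.11,o))
for n in((328,172),(274,125)):print(n,onz(c,n,.106,o))
```

```text
((318.424560546875, 100.32078552246094), (91.28144073486328, 95.45915985107422), 178.69630432128906) [0.58455643 0.08282276 0.127     ]
(280, 137) [0.53889996 0.04205134 0.11      ]
(356, 137) [0.62937443 0.04200388 0.11      ]
(317, 170) [0.58292517 0.0022038  0.11      ]
(328, 172) [ 0.59660297 -0.0010805   0.106     ]
(274, 125) [0.53174613 0.05579653 0.106     ]
```

View pics/w1c.png

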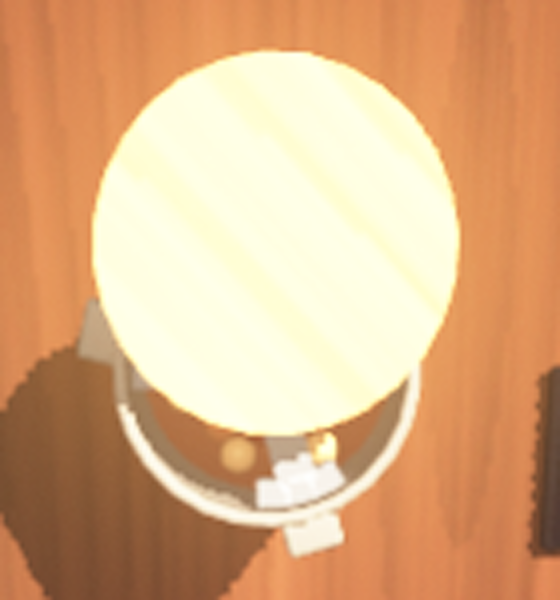

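{"op": "carry_out", "data": {"moves": "45 0 0 0 0 0 40;90 0 0 0 0 0 40;130 0 10 0 0 0 40;160 0 30 0 0 0 40;162 0 70 0 0 0 40;162 0 110 0 0 0 40;162 0 145 0 0 0 40;162 0 165 0 0 0 40;162 0 172 0 0 0 40;162 0 172 0 0 0 40;162 0 172 0 0 0 40"}}

```text
time: 3.15
ee_pos: [0.5832, 0.1632, 0.1308]
tcp_rot: [179.9, -0.0, 90.0]
wrist_force: [-0.9, 0.2, 0.2]
opening: 0.0401
grasp_force: 0.0
```

Run:
```python
from h import *
o=bot.get_obs();c=bot.camera("wrist");cv2.imwrite("pics/w2.png",c['img'][:,:,::-1])
print(o['ee_pos'],o['wrist_force'],o['tcp_rot'])
```

```text
[0.58324656 0.16317351 0.13081521] [-0.85768016  0.2415583   0.23400613] [ 1.79874993e+02 -3.72107898e-02  8.99942611e+01]
```

View pics/w2.png

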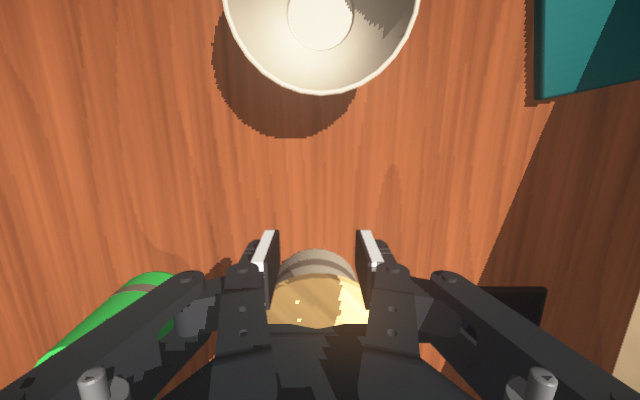

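The lid edge sits centred between the fingers at about (318,285), with the tips beside it. I'll push it.

{"op": "carry_out", "data": {"moves": "-6 0 1 0 0 0 40;-12 0 2 0 0 0 40;-16 0 2 0 0 0 40;-20 0 2 0 0 0 40;-23 0 2 0 0 0 40;-26 0 2 0 0 0 40;-29 0 2 0 0 0 40;-32 0 2 0 0 0 40;-35 0 2 0 0 0 40;-38 0 2 0 0 0 40;-41 0 2 0 0 0 40;-44 0 2 0 0 0 40;-46 0 2 0 0 0 40;-48 0 2 0 0 0 40;-50 0 2 0 0 0 40;-50 0 2 0 0 0 40"}}

```text
time: 4.8
ee_pos: [0.5829, 0.1124, 0.127]
tcp_rot: [180.0, 0.0, 89.9]
wrist_force: [0.1, -0.0, -0.1]
opening: 0.0398
grasp_force: 0.0
```

```bash
cat > lid.py <<'E'
from h import *
o=bot.get_obs();print(o['time'],o['ee_pos'],o['wrist_force'])
for n,(x,y) in (("top",(290,195)),("scene",(345,232))):
    c=bot.camera(n);im=c['img'];hsv=cv2.cvtColor(im,cv2.COLOR_RGB2HSV)
    m=cv2.inRange(hsv,(12,60,130),(32,200,255));w=np.zeros_like(m);w[y-35:y+35,x-35:x+35]=1;m*=w
    k=max(cv2.findContours(m,0,1)[0],key=cv2.contourArea)
    e=cv2.fitEllipse(cv2.convexHull(k));print(n,np.round(e[0],1),np.round(e[1],1),onz(c,e[0],.127).round(4),onz(c,e[0],.122).round(4))
    cv2.imwrite(f"pics/l_{n}.png",cv2.resize(im[y-35:y+35,x-35:x+35],(400,400),interpolation=cv2.INTER_CUBIC)[:,:,::-1])
E
python3 lid.py
```

```text
4.8 [0.58292751 0.11241815 0.12702176] [ 0.13909979 -0.03551327 -0.14624639]
top [280.7 192.4] [31.9 37.3] [0.5859 0.0743 0.127 ] [0.5863 0.0748 0.122 ]
scene [348.  235.7] [27.7 39.1] [0.5912 0.0912 0.127 ] [0.5896 0.0888 0.122 ]
```

```bash
python3 -c "
import cv2,numpy as np
cv2.imwrite('pics/v5.png',np.hstack([cv2.imread('pics/l_top.png'),cv2.imread('pics/l_scene.png')]))"
```

```text
(no output)
```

View pics/v5.png

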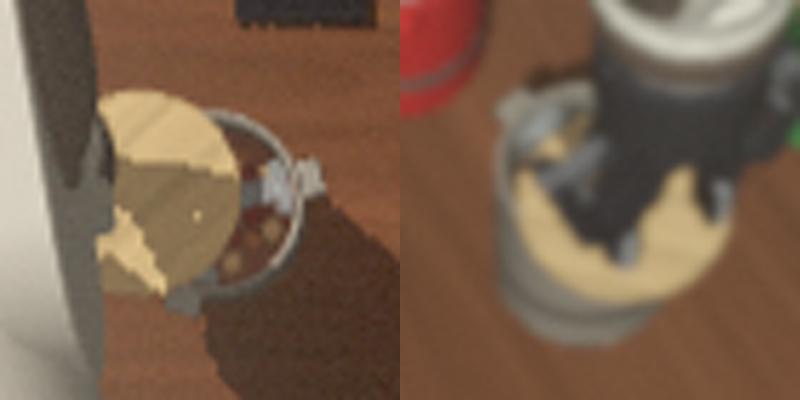

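Run:
```python
from h import *
c=bot.camera("scene")
for uv in ((349.4,242.5),(366,234.5)):
    print([onz(c,uv,z).round(3) for z in (.11,.127,.14,.15)])
for s in(-1,1):
  for y in(.101,.123):
    for z in(.11,.125): print(s,y,z,((proj(c,(.583+s*.02,y,z))-[310,197])*5.714+[400,0]).round())
w=bot.camera("wrist");o=bot.get_obs();cv2.imwrite("pics/w3.png",w['img'][:,:,::-1])
```

```text
[array([0.593, 0.103, 0.11 ]), array([0.598, 0.111, 0.127]), array([0.602, 0.117, 0.14 ]), array([0.605, 0.121, 0.15 ])]
[array([0.541, 0.103, 0.11 ]), array([0.547, 0.111, 0.127]), array([0.551, 0.117, 0.14 ]), array([0.555, 0.121, 0.15 ])]
-1 0.101 0.11 [677. 230.]
-1 0.101 0.125 [679. 214.]
-1 0.123 0.11 [701. 266.]
-1 0.123 0.125 [703. 251.]
1 0.101 0.11 [604. 265.]
1 0.101 0.125 [606. 250.]
1 0.123 0.11 [628. 302.]
1 0.123 0.125 [629. 287.]
```

View pics/w3.png

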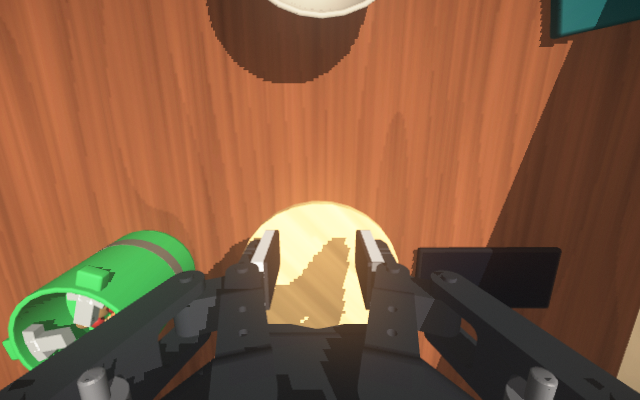

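The fingertips passed above the lid, which hasn't moved, so the tips of the open fingers sit higher than nominal. I'll back off, shut the fingers and check their height against the lid.

{"op": "carry_out", "data": {"moves": "10 0 0 0 0 0 20;20 0 0 0 0 0 0;30 0 0 0 0 0 0;40 0 0 0 0 0 0;48 0 0 0 0 0 0;48 0 0 0 0 0 0;48 0 0 0 0 0 0;48 0 0 0 0 0 0"}}

```text
time: 5.8
ee_pos: [0.5829, 0.1604, 0.127]
tcp_rot: [-180.0, 0.0, 89.9]
wrist_force: [0.8, 0.3, -0.8]
opening: -0.0002
grasp_force: 0.0
```

Run:
```python
from h import *
o=bot.get_obs();print(o['ee_pos'],o['opening'],o['wrist_force'])
c=bot.camera("scene");w=bot.camera("wrist")
for zt in(-.02,0,.017):
  P=np.array(o['ee_pos'])-[0,0,zt]
  print(zt,'wrist',proj(w,P,o).round(),proj(w,P+[0,.011,0],o).round(),'scene',((proj(c,P)-[310,197])*5.714).round(),((proj(c,P+[0,.011,0])-[310,197])*5.714).round())
a=cv2.resize(c['img'][197:267,310:380],(400,400),interpolation=cv2.INTER_CUBIC)
b=cv2.resize(w['img'][150:350,220:420],(400,400))
cv2.imwrite("pics/v7.png",np.hstack([a,b])[:,:,::-1])
```

```text
[0.58292649 0.16038963 0.12700001] -0.00017250647348462705 [ 0.81556535  0.32451909 -0.76833001]
-0.02 wrist [316. 247.] [316. 227.] scene [312. 310.] [324. 329.]
0 wrist [316. 232.] [316. 214.] scene [309. 330.] [321. 349.]
0.017 wrist [316. 222.] [316. 206.] scene [306. 347.] [318. 365.]
```

View pics/v7.png

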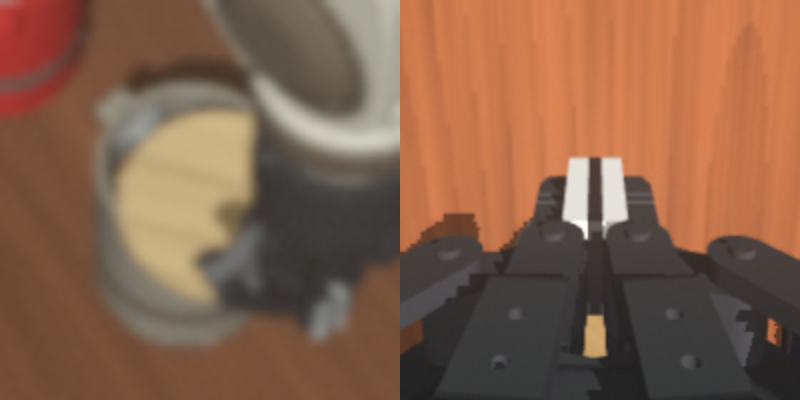

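Shut, the tips are only roughly level with the TCP, judging by both views, so I'll go lower to meet the disc. The fingers stay outside the canister wall. Then I'll push.

{"op": "carry_out", "data": {"moves": "0 0 10 0 0 0 0;0 0 20 0 0 0 0;0 0 25 0 0 0 0;0 0 25 0 0 0 0;-6 0 25 0 0 0 0;-11 0 25 0 0 0 0;-14 0 25 0 0 0 0;-17 0 25 0 0 0 0;-20 0 25 0 0 0 0;-23 0 25 0 0 0 0;-26 0 25 0 0 0 0;-29 0 25 0 0 0 0;-32 0 25 0 0 0 0;-35 0 25 0 0 0 0;-35 0 25 0 0 0 0"}}

```text
time: 7.4
ee_pos: [0.5829, 0.1251, 0.1019]
tcp_rot: [-180.0, 0.0, 89.9]
wrist_force: [0.1, -0.2, -0.0]
opening: 0.0003
grasp_force: 0.0
```

```bash
python3 lid.py;python3 -c "
import cv2,numpy as np
cv2.imwrite('pics/v8.png',np.hstack([cv2.imread('pics/l_top.png'),cv2.imread('pics/l_scene.png')]))"
```

```text
7.4 [0.58286257 0.12508421 0.10190646] [ 0.11826938 -0.19617183 -0.03150734]
top [284.4 193.6] [35.5 40.4] [0.5828 0.0638 0.127 ] [0.5832 0.0642 0.122 ]
scene [336.8 225.8] [23.3 29.8] [0.6025 0.0499 0.127 ] [0.6009 0.0474 0.122 ]
```

View pics/v8.png

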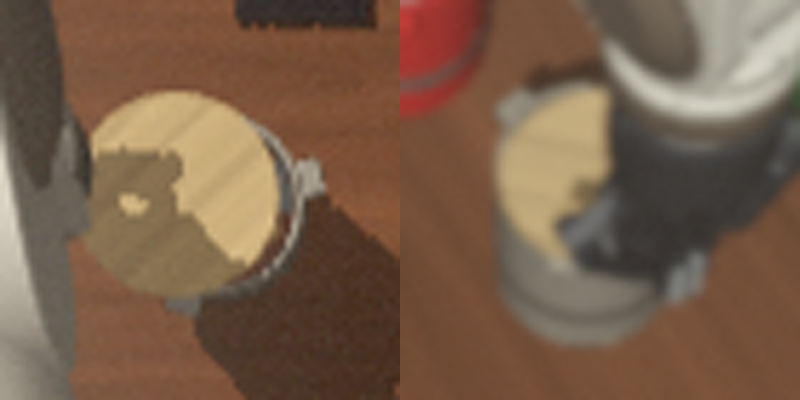

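The lid has moved about 19 mm (right edge now at crop x≈279, was 241). I'll go on about 17 mm, slowly.

{"op": "carry_out", "data": {"moves": "-2 0 0 0 0 0 0;-4 0 0 0 0 0 0;-6 0 0 0 0 0 0;-8 0 0 0 0 0 0;-10 0 0 0 0 0 0;-11.5 0 0 0 0 0 0;-13 0 0 0 0 0 0;-14 0 0 0 0 0 0;-15 0 0 0 0 0 0;-16 0 0 0 0 0 0;-17 0 0 0 0 0 0;-17 0 0 0 0 0 0"}}

```text
time: 8.7
ee_pos: [0.5829, 0.1085, 0.102]
tcp_rot: [180.0, 0.0, 90.0]
wrist_force: [0.5, 0.8, 0.1]
opening: -0.0
grasp_force: 0.2
```

```bash
python3 lid.py;python3 -c "
import cv2,numpy as np
cv2.imwrite('pics/v9.png',np.hstack([cv2.imread('pics/l_top.png'),cv2.imread('pics/l_scene.png')]))"
```

```text
8.7 [0.58290956 0.10852591 0.1020157 ] [0.50306276 0.8406148  0.12520987]
top [289.7 194. ] [36.6 37.8] [0.5819 0.0491 0.127 ] [0.5823 0.0494 0.122 ]
scene [333.6 221.4] [20.2 28.6] [0.6031 0.0335 0.127 ] [0.6016 0.031  0.122 ]
```

No picture views are left, so I'll go on by numbers and force: small pushes, watching the force.

{"op": "carry_out", "data": {"moves": "-0.7 0 0 0 0 0 0;-1.4 0 0 0 0 0 0;-2 0 0 0 0 0 0;-2 0 0 0 0 0 0"}}

```text
time: 9.2
ee_pos: [0.5829, 0.1065, 0.102]
tcp_rot: [-180.0, 0.0, 90.0]
wrist_force: [-0.0, 0.3, -0.3]
opening: 0.0002
grasp_force: 0.2
```

```bash
python3 lid.py
```

```text
9.2 [0.58287973 0.10652165 0.10195549] [-0.03192373  0.29385171 -0.33107348]
top [290.4 193.6] [36.2 38.3] [0.5832 0.0471 0.127 ] [0.5836 0.0475 0.122 ]
scene [333.6 222.4] [20.6 31.6] [0.6047 0.0364 0.127 ] [0.6031 0.0338 0.122 ]
```

{"op": "carry_out", "data": {"moves": "-0.7 0 0 0 0 0 0;-1.4 0 0 0 0 0 0;-2 0 0 0 0 0 0;-2 0 0 0 0 0 0"}}

```text
time: 9.7
ee_pos: [0.5828, 0.1048, 0.102]
tcp_rot: [-180.0, -0.0, 90.0]
wrist_force: [-0.9, 4.5, 0.6]
opening: -0.0001
grasp_force: 1.8
```

```bash
python3 lid.py
python3 - <<'E'
from h import *
def ear(im):
    p=im[182:198,303:318].astype(float);s=p.max(2)-p.min(2)
    w=np.where((s<45)&(p.mean(2)>110),1.,0);ys,xs=np.nonzero(w);return xs.mean()+303,ys.mean()+182,len(xs),xs.max()+303
print(ear(cv2.imread("pics/top0.png")),ear(bot.camera("top")['img']))
E
```

```text
9.7 [0.58281474 0.10483847 0.10201776] [-0.93006698  4.486333    0.61138761]
top [291.4 193.7] [35.7 37.7] [0.583  0.0444 0.127 ] [0.5834 0.0447 0.122 ]
scene [333.  221.9] [19.6 32.9] [0.6054 0.0344 0.127 ] [0.6039 0.0318 0.122 ]<stdin>:4: RuntimeWarning: Mean of empty slice.
  ret = ret.dtype.type(ret / rcount)
Traceback (most recent call last):
ValueError: zero-size array to reduction operation maximum which has no identity
```

Resistance at 4.5 N and the lid lines up with the mouth, so it has probably dropped in. I'll back off and look from above.

{"op": "carry_out", "data": {"moves": "10 0 0 0 0 0 0;25 0 0 0 0 0 0;28 0 -40 0 0 0 0;10 0 -85 0 0 0 0;-20 0 -130 0 0 0 0;-60 0 -170 0 0 0 0;-90 0 -198 0 0 0 0;-104 0 -198 0 0 0 0;-104 0 -198 0 0 0 0;-104 0 -198 0 0 0 0"}}

```text
time: 10.85
ee_pos: [0.5829, 0.0014, 0.2989]
tcp_rot: [-179.9, -0.0, 89.9]
wrist_force: [0.2, 0.2, 0.5]
opening: -0.0003
grasp_force: 0.0
```

```bash
cat > look.py <<'E'
from h import *
import sys
from scipy.optimize import least_squares
o=bot.get_obs();print(o['time'],o['ee_pos'],o['wrist_force'])
C=[]
for n in ("wrist","top","scene"):
    c=bot.camera(n);im=c['img']
    uv=proj(c,(.583,.046,.12),o).astype(int)
    h=75 if n=="wrist" else 28
    x,y=uv;y0=max(y-h,0);p=im[y0:y+h,x-h:x+h].astype(int)
    if n=="wrist": m=((p[:,:,0]>225)&(p[:,:,1]>190)).astype(np.uint8);m=cv2.morphologyEx(m,cv2.MORPH_OPEN,np.ones((15,15)))
    else: m=cv2.inRange(cv2.cvtColor(p.astype(np.uint8),cv2.COLOR_RGB2HSV),(12,60,130),(32,200,255));m=cv2.morphologyEx(m,cv2.MORPH_OPEN,np.ones((7,7)))
    k=max(cv2.findContours(m,0,1)[0],key=cv2.contourArea);e=cv2.fitEllipse(k);ctr=np.array(e[0])+[x-h,y0]
    print(n,ctr.round(1),np.round(e[1],1),round(e[2]),cv2.contourArea(k),[onz(c,ctr,z,o).round(4)[:2] for z in(.127,.122,.116)])
    C.append((c,ctr))
f=lambda P:np.concatenate([(proj(c,P,o)-u)/c['mtx'][0,0] for c,u in C])
print("tri",least_squares(f,[.583,.046,.12]).x.round(4))
E
python3 look.py
```

```text
10.85 [0.58291258 0.00135019 0.29888404] [0.15266655 0.1905517  0.49245245]
wrist [316.9 131.7] [87.8 89.9] 22 6192.5 [array([0.5831, 0.0497]), array([0.5831, 0.0494]), array([0.5831, 0.049 ])]Traceback (most recent call last):
  File "look.py", line 13, in <module>
    k=max(cv2.findContours(m,0,1)[0],key=cv2.contourArea);e=cv2.fitEllipse(k);ctr=np.array(e[0])+[x-h,y0]
ValueError: max() iterable argument is empty
```

```bash
cat > look2.py <<'E'
from h import *
def rim(c,o,m,off,zs):
    k=max(cv2.findContours(m,0,1)[0],key=cv2.contourArea).reshape(-1,2)+off
    for z in zs:
        P=np.array([onz(c,u,z,o)[:2] for u in k]);A=np.c_[2*P,np.ones(len(P))];s=np.linalg.lstsq(A,(P**2).sum(1),rcond=None)[0]
        r=np.sqrt(s[2]+s[:2]@s[:2]);print(z,s[:2].round(4),'r',(r*1000+0.5*1000*np.linalg.norm(P[0]-onz(c,k[0]+[1,0],z,o)[:2])).round(2), 'resid',(np.std(np.linalg.norm(P-s[:2],axis=1))*1000).round(2))
o=bot.get_obs();c=bot.camera("wrist");im=c['img'];p=im[60:215,240:395].astype(int)
m=((p[:,:,0]>225)&(p[:,:,1]>190)).astype(np.uint8);m=cv2.morphologyEx(m,cv2.MORPH_OPEN,np.ones((15,15)))
print(o['ee_pos']);rim(c,o,m,[240,60],(.127,.122,.116))
# rerun on initial picture
im=cv2.imread("pics/w1.png")[:,:,::-1][40:190,250:390].astype(int);m=((im[:,:,0]>225)&(im[:,:,1]>190)).astype(np.uint8);m=cv2.morphologyEx(m,cv2.MORPH_OPEN,np.ones((15,15)))
oi=dict(ee_pos=[.58286,.00027,.3004],tcp_rot=[-179.93,-.01,89.894]);print("initial");rim(c,oi,m,[250,40],(.127,))
# canister edge evidence: grey pixels around lid
cv2.imwrite("pics/now_w.png",c['img'][:,:,::-1])
im=c['img']
for col in(300,317,335):
    print(col,[tuple(int(v) for v in im[r,col]) for r in range(80,100,2)],[tuple(int(v) for v in im[r,col]) for r in range(164,186,2)])
E
python3 look2.py
```

```text
[0.58261912 0.00189402 0.29866515]
0.127 [0.5831 0.0476] r 49.79 resid 0.84
0.122 [0.583  0.0473] r 50.54 resid 0.85
0.116 [0.583  0.0469] r 51.44 resid 0.87
initial
0.127 [0.5845 0.0807] r 50.36 resid 0.44
300 [(231, 150, 92), (231, 151, 92), (231, 152, 94), (232, 152, 93), (233, 154, 94), (233, 154, 95), (255, 250, 193), (255, 254, 226), (255, 255, 230), (255, 255, 232)] [(255, 255, 234), (255, 255, 236), (255, 255, 235), (255, 255, 234), (255, 255, 232), (238, 190, 118), (172, 114, 65), (171, 114, 65), (169, 112, 64), (168, 110, 64), (165, 109, 63)]
317 [(229, 151, 91), (230, 152, 93), (231, 152, 92), (233, 154, 94), (255, 250, 195), (255, 254, 227), (255, 254, 227), (255, 254, 227), (255, 255, 227), (255, 255, 227)] [(255, 255, 228), (255, 255, 230), (255, 255, 232), (255, 255, 231), (255, 255, 230), (255, 255, 229), (255, 255, 228), (241, 173, 105), (236, 160, 98), (237, 161, 97), (239, 163, 101)]
335 [(227, 146, 89), (228, 148, 91), (229, 149, 91), (229, 150, 91), (230, 152, 92), (231, 153, 93), (255, 245, 178), (255, 254, 213), (255, 254, 214), (255, 254, 223)] [(255, 253, 212), (255, 253, 211), (255, 254, 214), (255, 254, 219), (255, 254, 226), (250, 229, 183), (243, 213, 171), (234, 157, 95), (234, 157, 95), (233, 155, 95), (231, 154, 94)]
```

The lid's apparent radius gives a top height of about 0.123, so it has dropped onto the catches. The catches are at -73.5, 166.5 and 46.5 degrees. I'll press at the first one, approaching carefully.

{"op": "carry_out", "data": {"moves": "6 5 40 0 0 0 0;12 10 80 0 0 0 0;12 10 120 0 0 0 0;12 10 150 0 0 0 0;12 10 160 0 0 0 0;12 10 164 0 0 0 0;12 10 167 0 0 0 0;12 10 167 0 0 0 0;12 10 167 0 0 0 0"}}

```text
time: 11.9
ee_pos: [0.5935, 0.0127, 0.1344]
tcp_rot: [179.9, -0.0, 90.0]
wrist_force: [0.8, 0.5, 0.8]
opening: -0.0
grasp_force: 0.0
```

{"op": "carry_out", "data": {"moves": "0 0 1 0 0 0 0;0 0 2 0 0 0 0;0 0 3 0 0 0 0;0 0 4 0 0 0 0;0 0 4 0 0 0 0"}}

```text
time: 12.4
ee_pos: [0.5927, 0.0126, 0.1288]
tcp_rot: [-180.0, -0.0, 90.0]
wrist_force: [0.5, 0.5, 0.3]
opening: 0.0001
grasp_force: 0.0
```

{"op": "carry_out", "data": {"moves": "0 0 1 0 0 0 0;0 0 2 0 0 0 0;0 0 3 0 0 0 0;0 0 3 0 0 0 0"}}

```text
time: 12.8
ee_pos: [0.5927, 0.0126, 0.1258]
tcp_rot: [-180.0, 0.0, 90.0]
wrist_force: [0.4, -0.2, -1.0]
opening: 0.0006
grasp_force: 0.0
```

{"op": "carry_out", "data": {"moves": "0 0 1 0 0 0 0;0 0 2 0 0 0 0;0 0 3 0 0 0 0;0 0 3 0 0 0 0"}}

```text
time: 13.2
ee_pos: [0.5927, 0.0126, 0.1228]
tcp_rot: [-180.0, -0.0, 90.0]
wrist_force: [0.7, 0.7, 0.0]
opening: -0.0001
grasp_force: 0.0
```

{"op": "carry_out", "data": {"moves": "0 0 1 0 0 0 0;0 0 2 0 0 0 0;0 0 2 0 0 0 0"}}

```text
time: 13.5
ee_pos: [0.5927, 0.0126, 0.1208]
tcp_rot: [-180.0, 0.0, 90.0]
wrist_force: [-0.2, -1.1, 0.5]
opening: -0.0001
grasp_force: 0.0
```

{"op": "carry_out", "data": {"moves": "0 0 1 0 0 0 0;0 0 2 0 0 0 0;0 0 3 0 0 0 0;0 0 3 0 0 0 0"}}

```text
time: 13.9
ee_pos: [0.5927, 0.0126, 0.1178]
tcp_rot: [-180.0, 0.0, 90.0]
wrist_force: [-0.9, 0.1, -0.8]
opening: -0.0001
grasp_force: 0.0
```

{"op": "carry_out", "data": {"moves": "0 0 1 0 0 0 0;0 0 2 0 0 0 0;0 0 2 0 0 0 0"}}

```text
time: 14.2
ee_pos: [0.5927, 0.0126, 0.1158]
tcp_rot: [-180.0, 0.0, 90.0]
wrist_force: [0.1, 0.4, 0.4]
opening: 0.0001
grasp_force: 0.0
```

{"op": "carry_out", "data": {"moves": "0 0 1 0 0 0 0;0 0 2 0 0 0 0;0 0 2 0 0 0 0"}}

```text
time: 14.5
ee_pos: [0.5928, 0.0126, 0.1138]
tcp_rot: [-180.0, 0.0, 90.0]
wrist_force: [0.2, -0.2, -0.5]
opening: 0.0
grasp_force: 0.0
```

{"op": "carry_out", "data": {"moves": "0 0 1 0 0 0 0;0 0 2 0 0 0 0;0 0 2 0 0 0 0"}}

```text
time: 14.8
ee_pos: [0.5928, 0.0126, 0.1118]
tcp_rot: [-180.0, 0.0, 90.0]
wrist_force: [0.0, -1.0, 0.6]
opening: -0.0001
grasp_force: 0.0
```

{"op": "carry_out", "data": {"moves": "0 0 1 0 0 0 0;0 0 2 0 0 0 0;0 0 2 0 0 0 0"}}

```text
time: 15.1
ee_pos: [0.5927, 0.0126, 0.1098]
tcp_rot: [-180.0, 0.0, 90.0]
wrist_force: [0.3, -0.4, -0.4]
opening: -0.0
grasp_force: 0.0
```

{"op": "carry_out", "data": {"moves": "0 0 1 0 0 0 0;0 0 2 0 0 0 0;0 0 2 0 0 0 0"}}

```text
time: 15.4
ee_pos: [0.5927, 0.0126, 0.1078]
tcp_rot: [-180.0, 0.0, 90.0]
wrist_force: [-0.5, 0.1, -0.0]
opening: 0.0001
grasp_force: 0.0
```

{"op": "carry_out", "data": {"moves": "0 0 1 0 0 0 0;0 0 2 0 0 0 0;0 0 2 0 0 0 0"}}

```text
time: 15.7
ee_pos: [0.5927, 0.0126, 0.1058]
tcp_rot: [-180.0, 0.0, 90.0]
wrist_force: [0.4, -0.4, 0.6]
opening: 0.0001
grasp_force: 0.0
```

{"op": "carry_out", "data": {"moves": "0 0 1 0 0 0 0;0 0 2 0 0 0 0;0 0 2 0 0 0 0"}}

```text
time: 16.0
ee_pos: [0.593, 0.0126, 0.1047]
tcp_rot: [179.9, 0.0, 90.0]
wrist_force: [-0.5, -0.3, 3.6]
opening: -0.0001
grasp_force: 2.1
```

Contact at TCP z≈0.105, so the tips are about 17 mm above the TCP. Home is then at TCP≈0.099. I'll press in small steps.

{"op": "carry_out", "data": {"moves": "0 0 1 0 0 0 0;0 0 2 0 0 0 0;0 0 2 0 0 0 0"}}

```text
time: 16.3
ee_pos: [0.5933, 0.0123, 0.1039]
tcp_rot: [179.9, 0.0, 89.9]
wrist_force: [-3.5, -1.6, 11.6]
opening: 0.0002
grasp_force: 6.0
```

{"op": "carry_out", "data": {"moves": "0 0 1 0 0 0 0;0 0 1 0 0 0 0"}}

```text
time: 16.5
ee_pos: [0.5934, 0.0121, 0.1033]
tcp_rot: [179.8, 0.1, 89.9]
wrist_force: [-3.8, -2.5, 13.4]
opening: -0.0001
grasp_force: 7.0
```

{"op": "carry_out", "data": {"moves": "0 0 1 0 0 0 0;0 0 1 0 0 0 0"}}

```text
time: 16.7
ee_pos: [0.5936, 0.0118, 0.1025]
tcp_rot: [179.8, 0.1, 89.9]
wrist_force: [-3.6, -3.8, 14.9]
opening: 0.0
grasp_force: 7.7
```

{"op": "carry_out", "data": {"moves": "0 0 1 0 0 0 0;0 0 1 0 0 0 0;0 0 1 0 0 0 0"}}

```text
time: 17.0
ee_pos: [0.5937, 0.0115, 0.1018]
tcp_rot: [179.8, 0.1, 89.9]
wrist_force: [-3.8, -5.8, 16.6]
opening: 0.0004
grasp_force: 8.3
```

It's sliding down about 3 mm at 17 N. Now the next catch (166.5°).

{"op": "carry_out", "data": {"moves": "0 0 -10 0 0 0 0;0 0 -25 0 0 0 0;20 -20 -30 0 0 0 0;42 -42 -30 0 0 0 0;42 -42 -20 0 0 0 0;42 -42 -13 0 0 0 0;42 -42 -10 0 0 0 0;42 -42 -8 0 0 0 0;42 -42 -6 0 0 0 0;42 -42 -5 0 0 0 0;42 -42 -5 0 0 0 0"}}

```text
time: 18.1
ee_pos: [0.5512, 0.0544, 0.1047]
tcp_rot: [180.0, -0.0, 89.9]
wrist_force: [-1.7, -0.5, 4.1]
opening: -0.0001
grasp_force: 2.1
```

{"op": "carry_out", "data": {"moves": "0 0 1 0 0 0 0;0 0 2 0 0 0 0;0 0 2 0 0 0 0"}}

```text
time: 18.4
ee_pos: [0.5511, 0.0544, 0.104]
tcp_rot: [179.9, -0.0, 89.9]
wrist_force: [-6.8, -0.2, 13.1]
opening: -0.0001
grasp_force: 7.0
```

{"op": "carry_out", "data": {"moves": "0 0 1 0 0 0 0;0 0 2 0 0 0 0;0 0 2 0 0 0 0"}}

```text
time: 18.7
ee_pos: [0.5508, 0.0545, 0.1026]
tcp_rot: [179.9, -0.0, 89.9]
wrist_force: [-9.1, 0.3, 17.9]
opening: 0.0003
grasp_force: 9.6
```

{"op": "carry_out", "data": {"moves": "0 0 1 0 0 0 0;0 0 1 0 0 0 0"}}

```text
time: 18.9
ee_pos: [0.5505, 0.0545, 0.1017]
tcp_rot: [179.9, -0.0, 89.9]
wrist_force: [-11.4, -0.1, 20.3]
opening: 0.0
grasp_force: 10.7
```

{"op": "carry_out", "data": {"moves": "0 0 -10 0 0 0 0;0 0 -28 0 0 0 0;10 28 -30 0 0 0 0;17 55 -30 0 0 0 0;17 55 -20 0 0 0 0;17 55 -13 0 0 0 0;17 55 -10 0 0 0 0;17 55 -8 0 0 0 0;17 55 -6 0 0 0 0;17 55 -5 0 0 0 0;17 55 -5 0 0 0 0"}}

```text
time: 20.0
ee_pos: [0.6058, 0.0716, 0.1047]
tcp_rot: [180.0, -0.0, 90.0]
wrist_force: [-0.8, 0.0, 2.3]
opening: -0.0
grasp_force: 1.5
```

{"op": "carry_out", "data": {"moves": "0 0 1 0 0 0 0;0 0 2 0 0 0 0;0 0 2 0 0 0 0"}}

```text
time: 20.3
ee_pos: [0.6062, 0.0717, 0.1039]
tcp_rot: [179.9, -0.0, 90.0]
wrist_force: [-3.9, 0.6, 11.5]
opening: -0.0001
grasp_force: 5.7
```

{"op": "carry_out", "data": {"moves": "0 0 1 0 0 0 0;0 0 2 0 0 0 0;0 0 2 0 0 0 0"}}

```text
time: 20.6
ee_pos: [0.6062, 0.0717, 0.1021]
tcp_rot: [179.9, -0.0, 90.0]
wrist_force: [-2.9, -1.0, 12.8]
opening: -0.0001
grasp_force: 6.3
```

{"op": "carry_out", "data": {"moves": "0 0 1 0 0 0 0;0 0 2 0 0 0 0;0 0 2 0 0 0 0"}}

```text
time: 20.9
ee_pos: [0.6065, 0.0719, 0.1009]
tcp_rot: [179.8, -0.0, 90.0]
wrist_force: [-3.6, 1.3, 16.1]
opening: 0.0002
grasp_force: 8.2
```

{"op": "carry_out", "data": {"moves": "0 0 1 0 0 0 0;0 0 1 0 0 0 0"}}

```text
time: 21.1
ee_pos: [0.6067, 0.0721, 0.1005]
tcp_rot: [179.7, -0.1, 90.0]
wrist_force: [-5.8, 1.6, 20.1]
opening: 0.0002
grasp_force: 9.8
```

{"op": "carry_out", "data": {"moves": "0 0 -10 0 0 0 0;0 0 -28 0 0 0 0;-28 -7 -30 0 0 0 0;-56 -14 -30 0 0 0 0;-56 -14 -20 0 0 0 0;-56 -14 -12 0 0 0 0;-56 -14 -9 0 0 0 0;-56 -14 -7 0 0 0 0;-56 -14 -5 0 0 0 0;-56 -14 -4 0 0 0 0;-56 -14 -4 0 0 0 0"}}

```text
time: 22.2
ee_pos: [0.592, 0.016, 0.102]
tcp_rot: [179.9, 0.0, 90.0]
wrist_force: [-3.3, -0.2, 5.2]
opening: -0.0004
grasp_force: 2.9
```

{"op": "carry_out", "data": {"moves": "0 0 1 0 0 0 0;0 0 2 0 0 0 0;0 0 2 0 0 0 0"}}

```text
time: 22.5
ee_pos: [0.5923, 0.0159, 0.1011]
tcp_rot: [179.9, 0.0, 90.0]
wrist_force: [-4.5, -1.8, 11.4]
opening: -0.0
grasp_force: 5.9
```

{"op": "carry_out", "data": {"moves": "0 0 1 0 0 0 0;0 0 2 0 0 0 0;0 0 2 0 0 0 0"}}

```text
time: 22.8
ee_pos: [0.5926, 0.0155, 0.0998]
tcp_rot: [179.8, 0.1, 90.0]
wrist_force: [-4.4, -3.6, 16.3]
opening: 0.0002
grasp_force: 7.9
```

{"op": "carry_out", "data": {"moves": "0 0 1 0 0 0 0;0 0 2 0 0 0 0;0 0 2 0 0 0 0"}}

```text
time: 23.1
ee_pos: [0.5929, 0.0153, 0.0996]
tcp_rot: [179.7, 0.1, 90.0]
wrist_force: [-8.9, -4.5, 25.9]
opening: -0.0003
grasp_force: 13.2
```

A meets a stop at z≈0.0996 (26 N), so that side is home. Now B, then C.

{"op": "carry_out", "data": {"moves": "0 0 -10 0 0 0 0;0 0 -28 0 0 0 0;20 -20 -30 0 0 0 0;39 -41 -30 0 0 0 0;39 -41 -20 0 0 0 0;39 -41 -13 0 0 0 0;39 -41 -10 0 0 0 0;39 -41 -8 0 0 0 0;39 -41 -6 0 0 0 0;39 -41 -5 0 0 0 0;39 -41 -5 0 0 0 0"}}

```text
time: 24.2
ee_pos: [0.551, 0.0544, 0.1012]
tcp_rot: [180.0, -0.0, 89.9]
wrist_force: [-6.0, 2.1, 9.5]
opening: 0.0001
grasp_force: 4.7
```

{"op": "carry_out", "data": {"moves": "0 0 1 0 0 0 0;0 0 2 0 0 0 0;0 0 2 0 0 0 0"}}

```text
time: 24.5
ee_pos: [0.551, 0.0544, 0.1]
tcp_rot: [179.9, -0.0, 89.9]
wrist_force: [-7.9, 0.5, 15.5]
opening: -0.0001
grasp_force: 7.6
```

{"op": "carry_out", "data": {"moves": "0 0 1 0 0 0 0;0 0 2 0 0 0 0;0 0 2 0 0 0 0"}}

```text
time: 24.8
ee_pos: [0.5509, 0.0544, 0.0992]
tcp_rot: [179.9, -0.0, 89.9]
wrist_force: [-11.9, 0.8, 24.3]
opening: 0.0
grasp_force: 12.2
```

{"op": "carry_out", "data": {"moves": "0 0 -10 0 0 0 0;0 0 -28 0 0 0 0;10 28 -30 0 0 0 0;17 55 -30 0 0 0 0;17 55 -20 0 0 0 0;17 55 -13 0 0 0 0;17 55 -9 0 0 0 0;17 55 -7 0 0 0 0;17 55 -5 0 0 0 0;17 55 -4 0 0 0 0;17 55 -4 0 0 0 0"}}

```text
time: 25.9
ee_pos: [0.6058, 0.0715, 0.1008]
tcp_rot: [179.9, -0.0, 90.0]
wrist_force: [-1.2, 0.2, 3.7]
opening: 0.0002
grasp_force: 1.7
```

{"op": "carry_out", "data": {"moves": "0 0 1 0 0 0 0;0 0 2 0 0 0 0;0 0 2 0 0 0 0"}}

```text
time: 26.2
ee_pos: [0.6062, 0.0717, 0.1001]
tcp_rot: [179.9, -0.0, 90.0]
wrist_force: [-4.0, 0.1, 12.1]
opening: -0.0001
grasp_force: 6.0
```

{"op": "carry_out", "data": {"moves": "0 0 1 0 0 0 0;0 0 2 0 0 0 0;0 0 2 0 0 0 0"}}

```text
time: 26.5
ee_pos: [0.6065, 0.0718, 0.0989]
tcp_rot: [179.8, -0.0, 90.0]
wrist_force: [-4.8, 1.4, 16.5]
opening: -0.0001
grasp_force: 8.4
```

{"op": "carry_out", "data": {"moves": "0 0 1 0 0 0 0;0 0 2 0 0 0 0;0 0 2 0 0 0 0"}}

```text
time: 26.8
ee_pos: [0.6073, 0.0721, 0.0988]
tcp_rot: [179.6, -0.1, 90.0]
wrist_force: [-5.4, 0.3, 26.9]
opening: 0.0003
grasp_force: 13.2
```

C is at its stop. One check round at A and B.

{"op": "carry_out", "data": {"moves": "0 0 -10 0 0 0 0;0 0 -28 0 0 0 0;-28 -7 -30 0 0 0 0;-56 -14 -30 0 0 0 0;-56 -14 -20 0 0 0 0;-56 -14 -12 0 0 0 0;-56 -14 -9 0 0 0 0;-56 -14 -7 0 0 0 0;-56 -14 -5 0 0 0 0;-56 -14 -4 0 0 0 0;-56 -14 -4 0 0 0 0"}}

```text
time: 27.9
ee_pos: [0.5921, 0.0162, 0.0996]
tcp_rot: [179.9, -0.0, 90.0]
wrist_force: [-4.0, -1.1, 9.9]
opening: 0.0004
grasp_force: 4.5
```

{"op": "carry_out", "data": {"moves": "0 0 1 0 0 0 0;0 0 2 0 0 0 0;0 0 2 0 0 0 0"}}

```text
time: 28.2
ee_pos: [0.5924, 0.016, 0.0989]
tcp_rot: [179.8, 0.0, 90.0]
wrist_force: [-6.8, -1.5, 18.2]
opening: 0.0003
grasp_force: 8.9
```

{"op": "carry_out", "data": {"moves": "0 0 1 0 0 0 0;0 0 1.5 0 0 0 0;0 0 1.5 0 0 0 0"}}

```text
time: 28.5
ee_pos: [0.5928, 0.0159, 0.0989]
tcp_rot: [179.7, 0.0, 90.0]
wrist_force: [-8.2, -1.6, 25.4]
opening: -0.0002
grasp_force: 12.9
```

{"op": "carry_out", "data": {"moves": "0 0 -10 0 0 0 0;0 0 -28 0 0 0 0;20 -20 -30 0 0 0 0;39 -41 -30 0 0 0 0;39 -41 -20 0 0 0 0;39 -41 -12 0 0 0 0;39 -41 -8 0 0 0 0;39 -41 -6 0 0 0 0;39 -41 -4 0 0 0 0;39 -41 -3 0 0 0 0;39 -41 -3 0 0 0 0"}}

```text
time: 29.6
ee_pos: [0.5509, 0.0544, 0.099]
tcp_rot: [180.0, -0.0, 89.9]
wrist_force: [-7.3, 0.2, 11.7]
opening: -0.0002
grasp_force: 5.8
```

{"op": "carry_out", "data": {"moves": "0 0 1 0 0 0 0;0 0 2 0 0 0 0;0 0 2 0 0 0 0"}}

```text
time: 29.9
ee_pos: [0.551, 0.0544, 0.0988]
tcp_rot: [179.9, -0.0, 89.9]
wrist_force: [-12.6, -0.6, 24.1]
opening: 0.0001
grasp_force: 12.2
```

All three stops agree at 0.0988–0.0989. A light check at C, then I'll retreat and measure.

{"op": "carry_out", "data": {"moves": "0 0 -10 0 0 0 0;0 0 -28 0 0 0 0;10 28 -30 0 0 0 0;17 55 -30 0 0 0 0;17 55 -20 0 0 0 0;17 55 -12 0 0 0 0;17 55 -7 0 0 0 0;17 55 -5 0 0 0 0;17 55 -3 0 0 0 0;17 55 -1 0 0 0 0;17 55 -1 0 0 0 0"}}

```text
time: 31.0
ee_pos: [0.6059, 0.0716, 0.0989]
tcp_rot: [179.9, -0.0, 90.0]
wrist_force: [-4.7, 0.4, 11.2]
opening: 0.0003
grasp_force: 5.6
```

{"op": "carry_out", "data": {"moves": "0 0 1 0 0 0 0;0 0 1 0 0 0 0"}}

```text
time: 31.2
ee_pos: [0.6063, 0.0717, 0.0988]
tcp_rot: [179.8, -0.0, 90.0]
wrist_force: [-4.3, 0.6, 17.0]
opening: 0.0
grasp_force: 8.0
```

{"op": "carry_out", "data": {"moves": "0 0 -10 0 0 0 0;0 0 -40 0 0 0 0;0 -10 -80 0 0 0 0;0 -20 -120 0 0 0 0;-35 -23 -160 0 0 0 0;-70 -23 -200 0 0 0 0;-70 -23 -200 0 0 0 0;-70 -23 -200 0 0 0 0"}}

```text
time: 32.0
ee_pos: [0.5832, 0.0007, 0.2972]
tcp_rot: [179.8, -0.0, 89.9]
wrist_force: [0.8, 0.7, -0.6]
opening: 0.0002
grasp_force: 0.0
```

```bash
python3 look2.py | head -6
```

```text
[0.5831619  0.00071555 0.29716025]
0.127 [0.583  0.0476] r 49.08 resid 1.09
0.122 [0.583  0.0473] r 49.82 resid 1.11
0.116 [0.583  0.0469] r 50.71 resid 1.13
initial
0.127 [0.5845 0.0807] r 50.36 resid 0.44
```

The lid top is now about 6 mm lower, level at all three points, and the canister hasn't moved.

```bash
python3 -c "
from workcell import bot
print(bot.job_done())"
```

```text
the job is handed in; nothing more can be done
None
```

I pushed the lid into the canister's mouth and pressed it down at all three catches with no more than about 27 N. The final press stopped at the same height (within 0.1 mm) at each catch, so the lid reads fully home and level. The lid's measured position stayed the same, so the canister has not shifted, and I handed the job in at about 32 s. I had no picture views left for the later stages, so the drop into the mouth and the final seat were confirmed by force and camera measurements instead.

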